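# Load the calibration block and poise its shield lid

## Robot

A 6-joint arm with a two-finger parallel gripper is mounted at the origin on the work surface. World frame = base frame: x ahead of the robot, y to its left, z up, the work surface at z = 0. Lengths are in m, angles in rad, forces in N, time in s.
With the tool pointing down it reaches from about 0.35 to 0.85 m from the base axis. Payload 8.1 kg.
Tool frame: the origin (TCP) lies at the very end of the fingers, on their centre line; the grasp point (between the pads) lies 19 mm behind it; z points along the fingers, y is the direction in which the jaws open and shut (so a half turn about z gives the same grasp; the last joint's range is limited). The gripper opens to 93 mm and grips with 3 to 60 N. Pads are 15 mm wide; open, the fingers measure 128 mm over their backs; the gripper's body (75 mm by 188 mm) begins 65 mm behind the grasp point.
Start: joints at [-1.314, 0.13, 1.488, -0, 1.523, -0.085], TCP at [0.201, -0.565, 0.219] pointing down, gripper open.
Joint ranges: [-2.96, 2.96], [-0.89, 2.26], [0.02, 2.5], [-1.34, 4.48], [0, 2.73], [-2.66, 2.66]. Speed limits (rad/s): [2.39, 2.39, 2.79, 3.14, 3.14, 3.14].

## Interface

Orientations are given as a rotation vector (axis times angle).
In Python, from plant import * gives the robot as it stands.
- The arm moves only by the tool apply_moves, never from a script. Its argument "commands" is one flat list of numbers, 7 for each row, row after row: the shift along the world's x, y, z in cm, then the turn, a rotation vector about the world's x, y, z in rad, then the finger opening in cm, from 0 to 9.3. A call has 1 to 8 rows; each row shifts and turns the pose as measured when the row begins; what a row does not reach is not made up. A row lasts 1/8 s, in which the tool goes at most 62.5 mm and 10.7 degrees, less where a joint would pass 70% of its speed; a pose out of reach is approached as far as the arm can. A call with a gripper value outside its range is refused whole. The fingers move at their own pace and stop on an object; "squeeze" is the grip in N (left out, the last holds). Time passes only in rows, so rows that do not move let the fingers close. It gives the time, the measured TCP pose, the force and the opening at its end, in the units of the state.
- read_state(): the state, without advancing time (a new reading comes with each control period).
- read_camera(name): name is "scene" or "top" or "wrist"; returns (picture, depth): 420x560x3 uint8, blue, green, red; 420x560 float32, m along the optical axis (not along the pixel's ray), 0 where there is no reading.
- camera_model(name): a dict with "intrinsics" (3x3 intrinsics, pixels), "R" (3x3) and "t" (3): a world point X has camera coordinates R X + t. Camera axes: x right, y down, z forward; pixel columns grow to the right and rows downward; lengths in m; the calibration is good to about 2 mm. A picture is of the moment at which its call begins: read the wrist's pose just before it. camera_model takes no time and is no camera call; for the wrist camera it gives the pose at the moment of the call.
- close_job(): hands the job in, once; it reports no verdict.
Trained networks look in the newest picture that a camera, given by its name, has taken for a name from the list of things; names that differ only in an ending like _2 or _b are one class to them, and where a whole thing is asked for, a point or a joint stands for the part that bears it (a point fixed in the world has none). Each returns a list of dicts, best first, with "conf" (0 to 1); they miss things now and then, are a little off and sometimes report something else, mostly with a low value. They report only what shows in the picture. A call takes as long as a camera call. They do not tell look-alikes from the thing itself.
- find_in(query, camera): "point" ([x, y, z] in m, in the coordinates of the camera as it stood for that picture, good to about 4 mm: the middle of the surface that is visible of it).
- cut_out(query, camera): "mask" (420x560 bool, what is visible of it).
- spot_point(query, camera): "point" ([x, y, z] in m, in the coordinates of the camera as it stood for that picture, good to about 4 mm: a listed point, or the origin of a listed thing).
The state is a dict: "t": time; "q": joint angles; "dq": joint speeds; "joint_torque": joint torques, N m; "tool_pos": TCP position; "orientation": TCP orientation; "force": force on the tool from outside, world axes, zero at the start; "wrist_torque": the same for the moment, N m; "opening": finger opening in m.
Only numpy, scipy, OpenCV 4.12 (cv2) and the standard library are available. Lean on these libraries where they do the work, as an engineer would, in place of code of your own. Each camera call takes 0.05 s, during which the arm holds its last target. There are 200 camera calls.

## Task

Lift the stemmed brass insert out of the bin and stand it fully down in the wide centre well of the aluminium block while the shield lid is still lying open, then let go of it. Then take the lid by its bar, swing it gently up to its balance point and finish while still gripping the bar there, so that I can fit the stay: the lid must stay poised and must not drop either way. Leave everything else where it stands.

Things in the scene. Friction and masses are not known exactly. Their poses are not given: they have to be found in the camera images.
- insert: Brass well insert, standing upright in the bin with two other brass pieces, in any of three places in a row (it is the only one with a long thin stem): round body 30 mm diameter and 45 mm tall with a 3 mm chamfer at the foot, and on top of it a round stem 16 mm diameter and 40 mm tall (85 mm in all). About 0.2 kg. Origin: centre of its underside; z up along the stem. Best gripped by the stem.
- squat: Squat brass piece in the bin, to be left alone: 40 mm diameter disc 25 mm tall with a 20 mm diameter boss, 35 mm tall in all. Origin: centre of underside.
- slim: Slim plain brass pin standing in the bin, to be left alone: 22 mm diameter, 62 mm tall, no stem. Origin: centre of underside.
- bin: Grey plastic open bin fixed to the table, 120 mm (its x) by 215 mm (its y), 45 mm high, walls and floor 5 mm. The three brass pieces stand in a row along its y, about 65 mm apart. Origin: centre of underside.
- unit: Calibration unit fixed to the table: aluminium well block 160 mm (its x) by 150 mm (its y), flat top 70 mm above the table, with one wide well in the centre and two narrow 14 mm holes near its -y edge. Along its +y edge two steel brackets carry the lid's hinge, which runs along the unit's x axis. Origin: centre of underside; z up.
- well (a point): Centre of the mouth of the wide well in the top of the block, 70 mm above the table. The well is 35 mm in diameter with a 2 mm chamfer and 42 mm deep (floor 28 mm above the table), so the seated insert's shoulder stands 3 mm above the top and its stem tip 113 mm above the table. Axes as the unit's.
- hinge (a point): Middle of the lid's hinge axis: 75 mm to the unit's +y from the well centre, 120 mm above the table. Axes as the unit's; the hinge line is x.
- lid (a joint): Angle of the shield lid, rad: 0 = shut (level, reaching to the unit's -y over the well), 1.571 = upright, 2.25 = lying open on its stop, leaning out over the unit's +y side, where it starts. It balances at 1.32, about 14 degrees short of upright on the well side; below that it falls shut, above it falls open. Hinge nearly free (0.01 N m). Lifting it off its stop takes about 3 N at the bar.
- lid_bar (a point): Middle of the lid's round steel grip bar, 12 mm diameter, 100 mm long, parallel to the hinge, on two 8 mm stems at its ends. In the unit's frame it is at y = 75 - 150 cos(angle), z = 120 + 150 sin(angle) mm. It can be pinched from straight above, fingers closing along the unit's y, and turns between the fingers as the lid swings. Axes: as the unit's when the lid is shut.
- lid_panel (a point): Middle of the lid's panel, 57 mm from the hinge: aluminium, 120 mm wide, 6 mm thick, its free edge 110 mm from the hinge (40 mm short of the bar). A steel ballast block 100 x 30 x 36 mm stands on its outer face (the top face when shut) and shifts the balance point. Lid about 0.9 kg in all.
- beaker: Small clear glass beaker, 68 mm diameter, 85 mm tall, to be left alone. Origin: centre of underside.
- bottle: Amber glass jar, 56 mm diameter, 120 mm tall, to be left alone. Origin: centre of underside.
- driver: Screwdriver lying on the table, to be left alone.
- connector: Small green plastic plug connector, 50 by 24 by 14 mm, lying on the table, to be left alone.
- weight: Plain aluminium cylinder, 48 mm diameter, 40 mm tall, to be left alone.
Things that resemble listed ones, but are neither listed nor needed, are in the scene too. Leave any green or turquoise look-alike of the insert alone.

How it is judged:
By the outcome, as a careful person would: the job done as asked, in the order asked, and still so for the second after the job is handed in, while the arm keeps its last pose, push and grip.
It also fails if it takes over 61 s, if anything falls off the work surface, if the arm or the gripper's body presses on something with over 40 N, if the wrist force passes 120 N, or if a joint passes its speed limit or range.

## Working session

There is one attempt and no reset: what is moved stays moved. The work goes in short steps, Python scripts to look and compute and a tool call to move; the robot and the scene stay as the last step left them, time stands still between calls to the robot, and variables do not carry over. Pictures are saved under pics/ and viewed, about 8 in all and at most 12, crops included, and the job is handed in when it is done.

Besides the shell and the picture viewer there is one more tool, called after "Request:" as name(argument=value, ...) on one line, values as JSON. apply_moves: Moves the arm, as the interface text tells. Its arguments: {"type":"object","properties":{"commands":{"type":"array"},"squeeze":{"type":"number"}},"required":["commands"]}

```bash
mkdir -p pics; cat > h.py <<'E'
from plant import *
import numpy as np, cv2
from scipy.spatial.transform import Rotation as Rn
def w(cam,p,m=None):
    m=m or camera_model(cam); return np.array(m["R"]).T@(np.array(p)-np.array(m["t"]))
def px(cam,X,m=None):
    m=m or camera_model(cam); c=np.array(m["R"])@X+np.array(m["t"]); u=np.array(m["intrinsics"])@c; return (u[:2]/u[2]).round(0)
def cloud(cam,d,m=None):
    m=m or camera_model(cam); K=np.array(m["intrinsics"]); v,u=np.mgrid[:d.shape[0],:d.shape[1]]
    P=np.stack([(u-K[0,2])/K[0,0]*d,(v-K[1,2])/K[1,1]*d,d],-1); return (P-np.array(m["t"]))@np.array(m["R"])
E
python3 - <<'E'
from h import *
ims=[]
for c in ["scene","top"]:
    im,d=read_camera(c); cv2.imwrite(f"pics/{c}0.png",im); np.save(f"{c}0.npy",d)
    print(c)
    for q in ["insert","squat","slim","bin","unit","well","hinge","lid_bar","beaker","bottle"]:
        for r in spot_point(q,c)[:3]:
            X=w(c,r["point"]); print(q,round(r["conf"],2),X.round(4),px(c,X))
s=read_state(); print(s["t"],s["tool_pos"],s["orientation"],s["force"],s["opening"])
E
```

```text
scene
insert 0.81 [ 0.4912 -0.4095 -0.0012] [149. 330.]
insert 0.8 [ 0.397  -0.1334 -0.0027] [203. 224.]
insert 0.64 [ 0.3805 -0.2269  0.0026] [172. 245.]
squat 0.56 [ 0.5127 -0.3023  0.0034] [189. 300.]
slim 0.43 [ 0.5679 -0.1782 -0.0018] [242. 275.]
bin 0.89 [ 0.5344 -0.2397 -0.0007] [214. 286.]
unit 0.88 [ 0.5226  0.1583 -0.0013] [310. 176.]
unit 0.68 [ 0.7484 -0.0036 -0.0011] [346. 266.]
well 0.6 [0.5204 0.1602 0.0668] [312. 160.]
well 0.34 [ 0.349   0.3802 -0.0037] [308. 101.]
hinge 0.88 [0.5314 0.2329 0.1162] [334. 133.]
hinge 0.7 [0.5404 0.3266 0.2319] [364.  81.]
lid_bar 0.9 [0.5405 0.3282 0.2338] [364.  80.]
lid_bar 0.28 [ 0.5652 -0.178  -0.0062] [242. 275.]
beaker 0.87 [ 0.7483 -0.0028 -0.0034] [346. 267.]
beaker 0.67 [ 0.5327 -0.239   0.0035] [214. 285.]
bottle 0.73 [ 0.3479  0.3804 -0.0008] [307. 101.]
top
insert 0.62 [ 0.5359 -0.2346  0.0057] [366. 229.]
insert 0.61 [ 0.6712 -0.3463 -0.0008] [403. 184.]
insert 0.55 [ 0.3781 -0.2293  0.0009] [364. 286.]
squat 0.5 [ 0.5151 -0.3008  0.0028] [389. 237.]
slim 0.62 [ 0.5576 -0.1802  0.0021] [346. 221.]
slim 0.31 [ 5.184e-01  1.569e-01 -5.000e-04] [226. 233.]
bin 0.73 [0.5274 0.2332 0.1198] [191. 223.]
bin 0.72 [ 0.5351 -0.2422 -0.0034] [368. 230.]
unit 0.84 [5.204e-01 1.549e-01 5.000e-04] [227. 233.]
well 0.9 [0.5186 0.1561 0.0634] [224. 230.]
well 0.28 [ 0.5581 -0.1797  0.0021] [346. 221.]
hinge 0.97 [0.5254 0.2316 0.1201] [191. 224.]
lid_bar 0.92 [0.5383 0.3288 0.2391] [139. 209.]
lid_bar 0.64 [ 0.5344 -0.2423 -0.0022] [368. 230.]
beaker 0.59 [ 0.7424 -0.0079 -0.0012] [286. 158.]
beaker 0.37 [0.5404 0.3261 0.2406] [140. 208.]
bottle 0.8 [ 0.3506  0.3795 -0.0047] [142. 293.]
bottle 0.67 [0.5403 0.3266 0.238 ] [140. 208.]
1.1 [ 0.20115242 -0.56526559  0.21864515] [-3.09579357e+00 -5.34319948e-01 -5.26405743e-05] [-0.31646376 -0.34658809 -0.05415977] 0.09283569382743383
```

View pics/scene0.png

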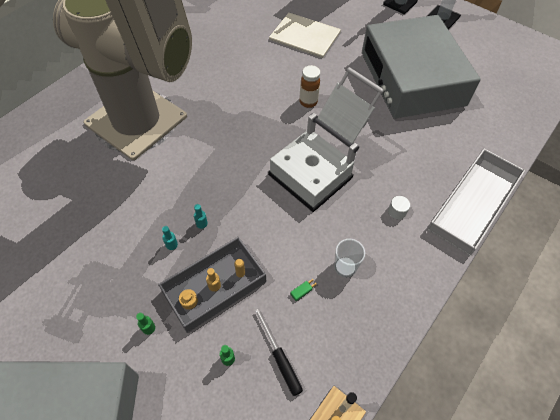

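View pics/top0.png

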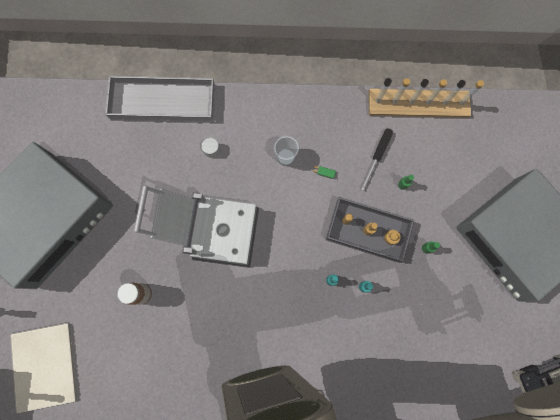

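The scene picture shows the bin holding the squat piece at (188,298), the stemmed brass insert at (212,279) and the slim pin at (240,268). The look-alikes are teal at (169,238) and (200,215), and green at (146,323) and (227,354). I choose the middle piece in the bin. The lid is open with its bar at (364,85), and a grey box stands behind it.

```bash
python3 - <<'E'
from h import *
out=[]
for c,(x0,x1,y0,y1),(a0,a1,b0,b1) in [("scene",(150,280,230,335),(260,400,60,215)),("top",(320,425,190,270),(120,270,170,280))]:
    im=cv2.imread(f"pics/{c}0.png"); d=np.load(f"{c}0.npy"); P=cloud(c,d)
    a=cv2.resize(im[y0:y1,x0:x1],(400,300),interpolation=cv2.INTER_CUBIC); b=cv2.resize(im[b0:b1,a0:a1],(400,300),interpolation=cv2.INTER_CUBIC)
    out.append(np.hstack([a,b]))
    def rep(n,m): 
        Q=P[m&(d>0)]; print(c,n,len(Q),"mean",Q.mean(0).round(4),"min",Q.min(0).round(3),"max",Q.max(0).round(3)) if len(Q) else print(c,n,0)
        return Q
    near=lambda x,y,r:np.hypot(P[...,0]-x,P[...,1]-y)<r
    rep("stem",near(.536,-.237,.03)&(P[...,2]>.06)); rep("stemtop",near(.536,-.237,.03)&(P[...,2]>.085))
    rep("slimtop",near(.56,-.18,.03)&(P[...,2]>.06)); rep("squat",near(.515,-.30,.03)&(P[...,2]>.032))
    Q=rep("blocktop",near(.521,.158,.11)&(abs(P[...,2]-.07)<.004)); r=cv2.minAreaRect((Q[:,:2]*1000).astype(np.float32)); print(r)
    Q=rep("bar",near(.54,.328,.07)&(P[...,2]>.224))
    if len(Q)>5:
        u,s,v=np.linalg.svd(Q-Q.mean(0)); print("dir",v[0].round(3),np.degrees(np.arctan2(v[0][1],v[0][0])))
    rep("box",(P[...,1]>.40)&(P[...,1]<.75)&(P[...,2]>.05)&(P[...,0]<.7)&(P[...,0]>.2))
    Q=rep("bin",near(.535,-.24,.14)&(abs(P[...,2]-.045)<.005)); print(cv2.minAreaRect((Q[:,:2]*1000).astype(np.float32)))
cv2.imwrite("pics/crop.png",np.vstack(out))
E
```

```text
scene stem 76 mean [ 0.5374 -0.2421  0.0815] min [ 0.528 -0.249  0.061] max [ 0.544 -0.233  0.094]
scene stemtop 41 mean [ 0.5355 -0.2408  0.0884] min [ 0.528 -0.248  0.085] max [ 0.542 -0.233  0.094]
scene slimtop 64 mean [ 0.5621 -0.1794  0.0644] min [ 0.551 -0.189  0.06 ] max [ 0.572 -0.169  0.069]
scene squat 68 mean [ 0.515  -0.3053  0.0379] min [ 0.498 -0.316  0.033] max [ 0.525 -0.295  0.043]
scene blocktop 2440 mean [0.5218 0.1556 0.0688] min [0.433 0.074 0.066] max [0.608 0.245 0.074]
((520.222412109375, 159.5600128173828), (156.42501831054688, 162.1621856689453), 82.912841796875)
scene bar 246 mean [0.5431 0.3223 0.2373] min [0.486 0.305 0.224] max [0.595 0.336 0.245]
dir [ 0.992 -0.128 -0.007] -7.34371818116674
scene box 6526 mean [0.5565 0.611  0.1064] min [0.336 0.4   0.05 ] max [0.7   0.75  0.123]
scene bin 725 mean [ 0.535  -0.2453  0.0435] min [ 0.447 -0.36   0.04 ] max [ 0.62  -0.123  0.05 ]
((534.0339965820312, -240.27093505859375), (214.8545379638672, 121.98186492919922), 73.58494567871094)
top stem 44 mean [ 0.5316 -0.2401  0.0838] min [ 0.525 -0.249  0.06 ] max [
[... 236 characters left out ...]
ean [ 0.5133 -0.3053  0.0374] min [ 0.5   -0.324  0.032] max [ 0.531 -0.291  0.045]
top blocktop 2809 mean [0.5173 0.1568 0.0693] min [0.431 0.074 0.066] max [0.604 0.244 0.074]
((518.7730102539062, 158.82974243164062), (153.5020751953125, 160.41375732421875), 83.00627899169922)
top bar 298 mean [0.5373 0.3233 0.2388] min [0.484 0.304 0.225] max [0.595 0.337 0.246]
dir [-0.993  0.121 -0.003] 173.05476782985292
top box 9583 mean [0.5404 0.6156 0.1107] min [0.34  0.401 0.05 ] max [0.7   0.731 0.124]
top bin 505 mean [ 0.5303 -0.2432  0.044 ] min [ 0.445 -0.359  0.04 ] max [ 0.62  -0.124  0.05 ]
((531.90283203125, -241.3229217529297), (215.01422119140625, 121.69537353515625), 73.70866394042969)
```

View pics/crop.png

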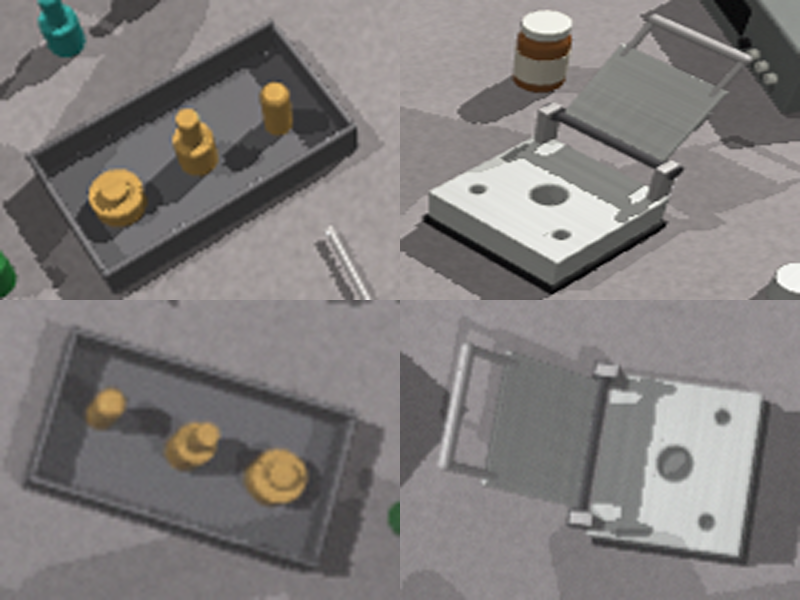

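The crop confirms it: the middle brass piece has the long thin stem, and the well is free. I move above it with the jaws across the row.

Request:
apply_moves(commands=[4.2,4.05,-0.5,0,0,0.11,9.3,4.2,4.05,-0.5,0,0,0.11,9.3,4.2,4.05,-0.5,0,0,0.11,9.3,4.2,4.05,-0.5,0,0,0.11,9.3,4.2,4.05,-0.5,0,0,0.11,9.3,4.2,4.05,-0.5,0,0,0.11,9.3,4.2,4.05,-0.5,0,0,0.11,7,4.0,4.05,-0.5,0,0,0.11,6])

```text
t: 2.1
tool_pos: [0.5411, -0.2341, 0.1792]
orientation: [2.551, 1.824, 0.003]
force: [0.7, -0.4, -0.1]
opening: 0.0777
```

Request:
apply_moves(commands=[0,0,0,0,0,0,6])

```text
t: 2.22
tool_pos: [0.543, -0.2305, 0.1785]
orientation: [2.546, 1.833, 0.004]
force: [-0.1, -0.3, -0.0]
opening: 0.0677
```

```bash
cat >> h.py <<'E'
def st():
    s=read_state(); R=Rn.from_rotvec(s["orientation"]).as_matrix()
    print("t",round(s["t"],2),"tcp",np.round(s["tool_pos"],4),"z",R[:,2].round(3),"jaw",np.degrees(np.arctan2(R[1,1],R[0,1])).round(1),"F",np.round(s["force"],2),"T",np.round(s["wrist_torque"],2),"op",round(s["opening"],4),"q",np.round(s["q"],2)); return s
E
python3 - <<'E'
from h import *
st(); m=camera_model("wrist"); im,d=read_camera("wrist"); cv2.imwrite("pics/w1.png",im)
P=cloud("wrist",d,m)
n=np.hypot(P[...,0]-.535,P[...,1]+.241)<.03
for lo,hi in [(.05,.08),(.084,.1),(.045,.055)]:
    Q=P[n&(P[...,2]>lo)&(P[...,2]<hi)]
    if len(Q)>3: print(lo,len(Q),Q.mean(0).round(4),Q.min(0).round(4),Q.max(0).round(4),cv2.minEnclosingCircle((Q[:,:2]*1000).astype(np.float32)))
for r in spot_point("insert","wrist")[:2]: print(r["conf"],w("wrist",r["point"],m))
print(w("wrist",[0,0,0],m))
E
```

```text
t 2.23 tcp [ 0.543  -0.2305  0.1785] z [ 0.005 -0.002 -1.   ] jaw -18.5 F [-0.15 -0.34 -0.02] T [-0.08 -0.03  0.03] op 0.0677 q [-0.49  0.12  1.57  0.    1.44 -0.17]
0.05 290 [ 0.5369 -0.2356  0.0607] [ 0.5211 -0.2531  0.05  ] [ 0.5495 -0.2258  0.08  ] ((535.6803588867188, -240.3514862060547), 14.643817901611328)
0.084 373 [ 0.5357 -0.24    0.0892] [ 0.528  -0.2484  0.0841] [ 0.5435 -0.2328  0.0911] ((535.5116577148438, -240.81687927246094), 8.180709838867188)
0.045 543 [ 0.5372 -0.2364  0.0495] [ 0.521  -0.2541  0.0451] [ 0.5501 -0.2258  0.055 ] ((535.5521240234375, -240.37692260742188), 14.794368743896484)
0.97 [ 0.48622938 -0.40271161 -0.00216534]
0.92 [ 0.6690603  -0.3468623   0.00232145]
[ 0.56586829 -0.1602469   0.34415763]
```

View pics/w1.png

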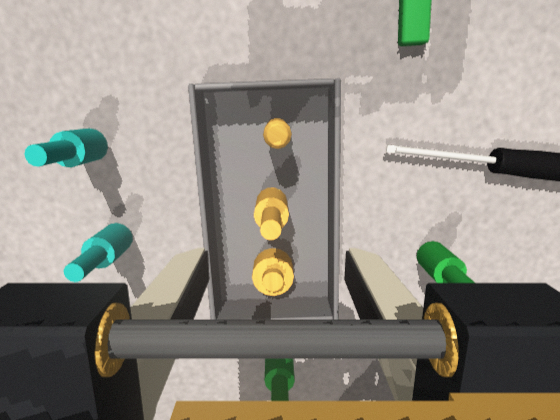

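The wrist picture shows the insert at (271,215) between the slim pin (277,132) and the squat (272,272). Depth puts the stem axis at (0.5355, -0.2406).

Request:
apply_moves(commands=[-0.75,-1.0,-2,0,0,0,6,-0.1,-0.1,-3,0,0,0,6,0,0,-3,0,0,0,6,0,0,0,0,0,0,6])

```text
t: 2.82
tool_pos: [0.5265, -0.2514, 0.0939]
orientation: [2.56, 1.813, -0.001]
force: [-0.9, 0.9, -0.4]
opening: 0.0598
```

Request:
apply_moves(commands=[0.5,0.6,0,0,0,0,6,0,0,0,0,0,0,6])

```text
t: 3.08
tool_pos: [0.5313, -0.2472, 0.0954]
orientation: [2.561, 1.808, -0.0]
force: [0.3, -0.6, 0.3]
opening: 0.0601
```

Request:
apply_moves(commands=[0,0,0,0,0,0,6])

```text
t: 3.2
tool_pos: [0.532, -0.2476, 0.0967]
orientation: [2.56, 1.807, 0.001]
force: [1.1, 0.4, 0.9]
opening: 0.0598
```

Request:
apply_moves(commands=[0.3,0.6,-1,0,0,0,6,0,0.1,-1,0,0,0,6,0,0,0,0,0,0,6])

```text
t: 3.58
tool_pos: [0.536, -0.24, 0.0763]
orientation: [2.558, 1.807, 0.002]
force: [-0.8, 0.3, -0.4]
opening: 0.0602
```

Request:
apply_moves(commands=[0,0,-1,0,0,0,6,0,0,-0.9,0,0,0,6,0,0,0,0,0,0,6])

```text
t: 3.95
tool_pos: [0.5356, -0.2397, 0.0553]
orientation: [2.558, 1.808, 0.001]
force: [0.5, 0.0, 0.1]
opening: 0.06
```

Request:
apply_moves(commands=[0,0,0,0,0,0,1.2,0,0,0,0,0,0,1.2,0,0,0,0,0,0,1.2,0,0,0,0,0,0,1.2,0,0,0,0,0,0,1.2], squeeze=30)

```text
t: 4.58
tool_pos: [0.5361, -0.2402, 0.0563]
orientation: [2.557, 1.807, 0.002]
force: [-0.2, 1.2, 1.0]
opening: 0.0154
```

Request:
apply_moves(commands=[0,0,1,0,0,0,1.2,0,0,2.5,0,0,0,1.2,0,0,3,0,0,0,1.2,0,0,3,0,0,0,1.2,0,0,2,0,0,0,1.2])

```text
t: 5.2
tool_pos: [0.5332, -0.2386, 0.1731]
orientation: [2.562, 1.811, -0.002]
force: [0.0, -0.4, -2.3]
opening: 0.0152
```

Request:
apply_moves(commands=[-0.1,3,0.3,0,0,0.03,1.2,-0.2,5,0.2,0,0,0.03,1.2,-0.2,5.5,0,0,0,0.03,1.2,-0.2,5.5,0,0,0,0.03,1.2,-0.2,5.5,0,0,0,0.03,1.2,-0.2,5,0,0,0,0.03,1.2,-0.2,3.5,0,0,0,0.02,1.2,0,1,0,0,0,0,1.2])

```text
t: 6.2
tool_pos: [0.5192, 0.1096, 0.1859]
orientation: [2.36, 2.057, 0.007]
force: [-0.0, -0.5, -1.8]
opening: 0.0155
```

```bash
cat > look.py <<'E'
from h import *
import sys
s=st(); m=camera_model("wrist"); im,d=read_camera("wrist"); cv2.imwrite("pics/"+sys.argv[1],im)
P=cloud("wrist",d,m)
for q in ["well","hinge","lid_bar","unit"]:
    for r in spot_point(q,"wrist")[:1]: print(q,round(r["conf"],2),w("wrist",r["point"],m).round(4))
Q=P[(np.hypot(P[...,0]-.52,P[...,1]-.158)<.1)&(abs(P[...,2]-.07)<.004)&(d>0)]
if len(Q)>50: print("top",len(Q),Q.mean(0).round(4),cv2.minAreaRect((Q[:,:2]*1000).astype(np.float32)))
# well: dip below top
Q=P[(np.hypot(P[...,0]-.52,P[...,1]-.158)<.035)&(P[...,2]<.064)&(d>0)]
if len(Q)>50: print("dip",len(Q),Q.mean(0).round(4),Q[:,2].min(),px("wrist",np.array([.5195,.158,.07]),m))
t=s["tool_pos"]
Q=P[(np.hypot(P[...,0]-t[0],P[...,1]-t[1])<.035)&(P[...,2]<t[2]-.005)&(P[...,2]>.1)&(d>0)]
if len(Q)>20: print("ins",len(Q),Q.mean(0).round(4),Q.min(0).round(4),Q.max(0).round(4))
np.save("P.npy",P)
E
python3 look.py w2.png
```

```text
t 6.2 tcp [0.5192 0.1096 0.1859] z [ 0.01  -0.005 -1.   ] jaw -7.9 F [-0.04 -0.49 -1.83] T [-0.06 -0.06  0.06] op 0.0155 q [ 0.12 -0.05  1.73 -0.01  1.45  0.25]
well 0.83 [0.5193 0.1553 0.0694]
hinge 0.57 [0.5351 0.2316 0.121 ]
unit 0.72 [ 0.5213  0.1577 -0.0008]
top 37537 [0.5214 0.1654 0.0695] ((520.941650390625, 158.65037536621094), (151.88565063476562, 160.63836669921875), 82.82604217529297)
dip 1579 [0.5202 0.1559 0.0319] 0.025317954715080335 [267. 143.]
ins 1700 [0.5206 0.1199 0.1673] [0.5061 0.1076 0.1365] [0.5341 0.124  0.1809]
```

View pics/w2.png

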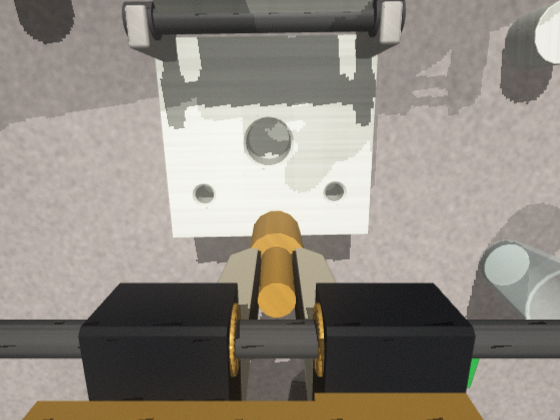

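The wrist picture shows the insert held upright at (277,250) below the well, whose mouth is at (268,141). Next I fit the rim circle and the insert's shoulder.

```bash
python3 - <<'E'
from h import *
from scipy.optimize import least_squares
st(); m=camera_model("wrist"); im,d=read_camera("wrist"); P=cloud("wrist",d,m); C=w("wrist",[0,0,0],m)
# plane ray hits at z=.07
def plane(z):
    D=P-C; return C+D*((z-C[2])/D[...,2])[...,None]
H=plane(.0695)
hole=((P[...,2]<.0665)&(np.hypot(H[...,0]-.52,H[...,1]-.157)<.03)&(d>0)).astype(np.uint8)
n,l,s,c=cv2.connectedComponentsWithStats(hole); i=1+s[1:,4].argmax()
cn=max(cv2.findContours((l==i).astype(np.uint8),0,cv2.CHAIN_APPROX_NONE)[0],key=len)[:,0]
B=H[cn[:,1],cn[:,0],:2]
f=least_squares(lambda p:np.hypot(*(B-p[:2]).T)-p[2],[.52,.157,.018],loss="soft_l1",f_scale=.001); print("mouth",f.x.round(4),np.abs(f.fun).mean(),s[i,4])
# insert: horizontal sections of the body, cylinder fit with r=15mm / 8mm
t=np.array(read_state()["tool_pos"])
for lo,hi,r in [(.135,.142,.015),(.145,.155,.015),(.155,.165,.015),(.165,.172,.015)]:
    Q=P[(np.hypot(P[...,0]-t[0],P[...,1]-t[1])<.03)&(P[...,2]>lo)&(P[...,2]<hi)&(d>0)]
    if len(Q)<30: print(lo,len(Q)); continue
    g=least_squares(lambda p:np.hypot(*(Q[:,:2]-p).T)-r,t[:2],loss="soft_l1",f_scale=.001); print(lo,len(Q),(g.x-t[:2]).round(4),np.abs(g.fun).mean().round(5))
Q=P[(np.hypot(P[...,0]-t[0],P[...,1]-t[1])<.03)&(P[...,2]<t[2]+.0)&(P[...,2]>.1)&(d>0)]
print(np.histogram(Q[:,2],bins=np.arange(.125,.19,.004)))
E
```

```text
t 6.45 tcp [0.5198 0.1064 0.1855] z [ 0.01  -0.006 -1.   ] jaw -8.1 F [ 0.5  -0.41 -2.65] T [-0.04 -0.04 -0.03] op 0.0155 q [ 0.11 -0.05  1.73 -0.01  1.45  0.25]
mouth [0.521  0.1586 0.0169] 0.00020015816996537855 1635
0.135 99 [-0.     -0.0011] 0.00014
0.145 226 [-0.0001 -0.001 ] 0.00015
0.155 260 [-0.0002 -0.0011] 0.00015
0.165 208 [-0.0002 -0.0011] 0.00017
(array([  0,   0,   3,  80,  79,  88,  93,  99,  97, 109, 120, 122, 128,
       695, 103,  12]), array([0.125, 0.129, 0.133, 0.137, 0.141, 0.145, 0.149, 0.153, 0.157,
       0.161, 0.165, 0.169, 0.173, 0.177, 0.181, 0.185, 0.189]))<stdin>:6: RuntimeWarning: divide by zero encountered in divide
<stdin>:6: RuntimeWarning: invalid value encountered in multiply
```

Request:
apply_moves(commands=[0,2,0,0,0,0,1.2,0.1,1.8,-0.5,0,0,0,1.2,0,1,-1,0,0,0,1.2,0,0.3,-1,0,0,0,1.2,0,0,-0.5,0,0,0,1.2,0,0,0,0,0,0,1.2])

```text
t: 7.25
tool_pos: [0.5203, 0.1587, 0.1519]
orientation: [2.368, 2.049, 0.002]
force: [0.4, -0.1, -2.3]
opening: 0.0158
```

Request:
apply_moves(commands=[0,0.1,-1,0,0,0,1.2,0.05,0.05,-0.8,0,0,0,1.2,0,0,0,0,0,0,1.2])

```text
t: 7.62
tool_pos: [0.521, 0.1596, 0.1328]
orientation: [2.369, 2.048, 0.002]
force: [-0.2, 0.3, -1.8]
opening: 0.0154
```

```bash
python3 - <<'E'
from h import *
from scipy.optimize import least_squares
st(); m=camera_model("wrist"); im,d=read_camera("wrist"); cv2.imwrite("pics/w3.png",im); P=cloud("wrist",d,m); C=w("wrist",[0,0,0],m)
t=np.array(read_state()["tool_pos"])
for k in range(2,6):
    lo=t[2]-.054+.008*k-.008;Q=P[(np.hypot(P[...,0]-t[0],P[...,1]-t[1])<.03)&(P[...,2]>lo)&(P[...,2]<lo+.008)&(d>0)]
    if len(Q)<30: print(lo,len(Q)); continue
    g=least_squares(lambda p:np.hypot(*(Q[:,:2]-p).T)-.015,t[:2],loss="soft_l1",f_scale=.001); print(lo,len(Q),(g.x).round(4),np.abs(g.fun).mean().round(5))
E
```

```text
t 7.62 tcp [0.521  0.1596 0.1328] z [ 0.008 -0.007 -1.   ] jaw -8.3 F [-0.15  0.25 -1.8 ] T [ 0.05 -0.07  0.  ] op 0.0154 q [ 0.21  0.03  1.75 -0.01  1.35  0.36]
0.08718220064595902 161 [0.5209 0.1584] 0.00016
0.095182200645959 185 [0.5209 0.1584] 0.00018
0.10318220064595901 205 [0.5208 0.1584] 0.00016
0.11118220064595902 236 [0.5207 0.1584] 0.00016
```

The insert is centred over the mouth to within 0.3 mm, so I lower it.

Request:
apply_moves(commands=[0,0,-0.6,0,0,0,1.2,0,0,-0.7,0,0,0,1.2,0,0,-0.7,0,0,0,1.2,0,0,-0.5,0,0,0,1.2])

```text
t: 8.18
tool_pos: [0.5219, 0.1597, 0.1075]
orientation: [2.368, 2.047, 0.005]
force: [-0.7, -0.1, -2.1]
opening: 0.0155
```

Request:
apply_moves(commands=[-0.1,0,-0.6,0,0,0,1.2,0,0,-0.6,0,0,0,1.2,0,0,-0.6,0,0,0,1.2,0,0,-0.3,0,0,0,1.2])

```text
t: 8.68
tool_pos: [0.5205, 0.1596, 0.0845]
orientation: [2.368, 2.047, 0.004]
force: [-0.6, 0.6, -1.7]
opening: 0.0157
```

Request:
apply_moves(commands=[0,0,-0.4,0,0,0,1.2,0,0,-0.2,0,0,0,1.2,0,0,-0.2,0,0,0,1.2])

```text
t: 9.05
tool_pos: [0.5213, 0.1599, 0.0791]
orientation: [2.368, 2.047, 0.006]
force: [-9.9, -1.1, 21.3]
opening: 0.0156
```

The force rose to 21 N at z = 0.079, the expected seated height. I relieve the push and release.

Request:
apply_moves(commands=[0,0,0,0,0,0,1.5,0,0,0,0,0,0,4,0,0,0,0,0,0,5,0,0,0,0,0,0,5])

```text
t: 9.55
tool_pos: [0.5225, 0.1601, 0.0804]
orientation: [2.367, 2.046, 0.01]
force: [-0.1, 0.6, 0.3]
opening: 0.0411
```

Request:
apply_moves(commands=[0,0,1,0,0,0,5,0,0,2.5,0,0,0,5,0,0,4,0,0,0,5,0,0,5,0,0,0,5,0,-1,5,0,0,0.05,5,0,-2,4,0,0,0.1,5,0,-2,2,0,0,0.15,5,0,0,0,0,0,0.1,5])

```text
t: 10.55
tool_pos: [0.5203, 0.1084, 0.3283]
orientation: [1.895, 2.484, 0.015]
force: [0.1, 0.0, -0.4]
opening: 0.0499
```

```bash
python3 - <<'E'
from h import *
from scipy.optimize import least_squares
st(); m=camera_model("wrist"); im,d=read_camera("wrist"); cv2.imwrite("pics/w4.png",im); P=cloud("wrist",d,m)
n=np.hypot(P[...,0]-.521,P[...,1]-.1586)
Q=P[(n<.012)&(P[...,2]>.108)&(d>0)]; print("tip",len(Q),Q.mean(0).round(4),Q[:,2].max())
Q=P[(n<.025)&(P[...,2]>.07)&(P[...,2]<.08)&(d>0)]; print("shoulder",len(Q),np.median(Q[:,2]),np.percentile(Q[:,2],[10,90]))
for c,pp in [("wrist",P),("top",None),("scene",None)]:
    mm=m if c=="wrist" else None
    if pp is None: im2,d2=read_camera(c); pp=cloud(c,d2); cv2.imwrite(f"pics/{c}4.png",im2)
    for q in ["lid_bar","hinge"]:
        for r in spot_point(q,c)[:1]: print(c,q,round(r["conf"],2),w(c,r["point"],mm).round(4))
    x,y,z=pp[...,0]-.54,pp[...,1]-.326,pp[...,2]
    a=x*.9925-y*.122; b=x*.122+y*.9925
    Q=pp[(abs(a)<.045)&(abs(b)<.02)&(z>.2)&(z<.26)]
    if len(Q)>30:
        g=least_squares(lambda p:np.hypot((Q[:,0]-.54)*np.sin(p[2])+(Q[:,1]-.326)*np.cos(p[2])-p[0],Q[:,2]-p[1])-.006,[0,.237,.122],loss="soft_l1",f_scale=.001)
        print(c,"bar fit offset along unit y from (.54,.326), z, yaw",g.x.round(4),len(Q),np.abs(g.fun).mean().round(5))
E
```

```text
t 10.55 tcp [0.5203 0.1084 0.3283] z [ 0.02  -0.003 -1.   ] jaw 15.3 F [ 0.14  0.03 -0.36] T [ 0.05 -0.08  0.  ] op 0.0499 q [ 0.11 -0.09  1.52 -0.    1.7  -0.16]
tip 190 [0.522  0.1595 0.1124] 0.11428430570938262
shoulder 505 0.07176888614919365 [0.07019352 0.07326552]
wrist lid_bar 0.36 [ 5.331e-01 -2.397e-01  5.000e-04]
wrist hinge 0.74 [0.5327 0.233  0.1219]
top lid_bar 0.97 [0.5405 0.3276 0.2375]
top hinge 0.96 [0.5283 0.2329 0.1212]
top bar fit offset along unit y from (.54,.326), z, yaw [-0.0009  0.2363  0.1256] 145 0.00132
scene lid_bar 0.77 [0.5409 0.3253 0.234 ]
scene hinge 0.92 [0.5315 0.235  0.1169]
scene bar fit offset along unit y from (.54,.326), z, yaw [0.0007 0.2354 0.1308] 144 0.00129
```

View pics/w4.png

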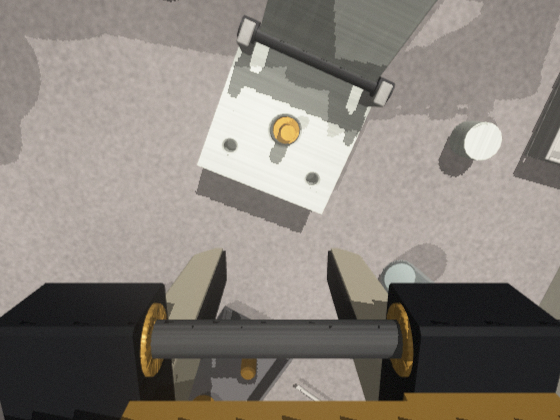

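The insert is seated: tip measured at 0.112 and shoulder about 3 mm proud, at (287,130) in the picture. Next I turn the jaws to the unit's y and go over the bar.

Request:
apply_moves(commands=[0.3,2,0,0,0.01,0.13,4.5,0.3,3.3,0,0,0.005,0.15,4.5,0.3,3.5,0,0,0.005,0.15,4.5,0.3,3.5,0,0,0,0.15,4.5,0.3,3.5,0,0,0,0.15,4.5,0.3,3,0,0,0,0.15,4.5,0.2,1.5,0,0,0,0.12,4.5,0,0.5,0,0,0,0.08,4.5])

```text
t: 12.0
tool_pos: [0.5378, 0.3249, 0.3203]
orientation: [-0.307, -3.12, 0.016]
force: [0.4, -0.7, -0.4]
opening: 0.0452
```

Request:
apply_moves(commands=[0,0,0,0,0,0,4.5,0,0,0,0,0,0,4.5])

```text
t: 12.25
tool_pos: [0.5374, 0.3253, 0.3193]
orientation: [-0.31, -3.119, 0.018]
force: [-0.0, -0.2, -0.6]
opening: 0.045
```

```bash
python3 - <<'E'
from h import *
s=st(); t=np.array(s["tool_pos"]); m=camera_model("wrist"); im,d=read_camera("wrist"); cv2.imwrite("pics/w5.png",im); P=cloud("wrist",d,m)
b=np.array([.5423,.3264,.2367]); print((b-t)*100, px("wrist",b,m))
Q=P[(np.hypot(P[...,0]-b[0],P[...,1]-b[1])<.05)&(P[...,2]>.225)&(P[...,2]<.25)&(d>0)]; print(len(Q))
if len(Q)>20:
    print(Q.mean(0),Q.min(0),Q.max(0)); v=np.linalg.svd(Q[:,:2]-Q[:,:2].mean(0),full_matrices=False)[2][0]; print(np.degrees(np.arctan2(v[1],v[0])))
E
```

```text
t 12.25 tcp [0.5374 0.3253 0.3193] z [-0.009 -0.01  -1.   ] jaw 78.7 F [-0.02 -0.19 -0.59] T [ 0.08 -0.13  0.02] op 0.045 q [ 0.47  0.2   1.23 -0.01  1.72 -0.91]
[ 0.49179019  0.1058619  -8.25858699] [282. 224.]
2318
[0.54092642 0.32583683 0.24055691] [0.49256633 0.30715083 0.22525082] [0.59221526 0.33742738 0.24409613]
-7.77864302935747
```

Request:
apply_moves(commands=[0.2,0.1,-2,0.005,-0.005,0.04,4.5,0.1,0,-2.5,0.005,0,0.03,4.5,0,0,-2.5,0,0,0,4.5,0,0,-1.5,0,0,0,4.5,0,0,-0.4,0,0,0,4.5,0,0,0,0,0,0,4.5])

```text
t: 13.05
tool_pos: [0.5416, 0.3243, 0.2303]
orientation: [0.211, 3.134, 0.002]
force: [-0.1, -1.3, 0.4]
opening: 0.0454
```

```bash
python3 - <<'E'
from h import *
st()
E
```

```text
t 13.05 tcp [0.5416 0.3243 0.2303] z [ 0.     0.001 -1.   ] jaw 82.3 F [-0.08 -1.29  0.39] T [ 0.06 -0.1   0.02] op 0.0454 q [ 0.46  0.21  1.38  0.    1.55 -0.98]
```

Request:
apply_moves(commands=[0,0.2,-0.8,0,0,0,4.5,0,0,-0.3,0,0,0,4.5,0,0,0,0,0,0,4.5])

```text
t: 13.42
tool_pos: [0.5426, 0.3271, 0.2209]
orientation: [0.211, 3.131, 0.005]
force: [-0.2, 0.1, -0.4]
opening: 0.0452
```

Request:
apply_moves(commands=[0,0,-0.2,0,0,0,1,0,0,0,0,0,0,0.9,0,0,0,0,0,0,0.9,0,0,0,0,0,0,0.9], squeeze=25)

```text
t: 13.92
tool_pos: [0.5427, 0.3267, 0.2193]
orientation: [0.211, 3.131, 0.004]
force: [-0.3, 1.5, 0.4]
opening: 0.0111
```

```bash
python3 - <<'E'
from h import *
st()
E
```

```text
t 13.93 tcp [0.5427 0.3267 0.2193] z [ 0.004  0.002 -1.   ] jaw 82.3 F [-0.26  1.47  0.38] T [ 0.34 -0.02  0.06] op 0.0111 q [ 0.46  0.22  1.39  0.    1.53 -0.98]
```

The bar is gripped at an opening of 11 mm. I swing it slowly along the arc, checking the pose as it goes.

Request:
apply_moves(commands=[-0.05,-0.4,0.35,0,0,0,0.9,-0.08,-0.6,0.45,0,0,0,0.9,-0.08,-0.6,0.45,0,0,0,0.9,-0.08,-0.65,0.4,0,0,0,0.9])

```text
t: 14.42
tool_pos: [0.5398, 0.3036, 0.2356]
orientation: [0.211, 3.131, 0.005]
force: [2.5, 1.1, -4.5]
opening: 0.011
```

```bash
cat > lid.py <<'E'
from h import *
s=st(); t=np.array(s["tool_pos"]); uy=np.array([.1257,.992]); W=np.array([.521,.1586])
u=(t[:2]-W)@uy-.075; z=t[2]+.019-.12; lat=(t[:2]-W)@np.array([.992,-.1257])
th=np.arctan2(z,-u); print("theta",th.round(3),"rad",np.hypot(u,z).round(4),"lat",lat.round(4),"slip/offset")
def bar(a): return np.r_[W+uy*(.075-.15*np.cos(a)),.12+.15*np.sin(a)-.019]
import sys
for a in map(float,sys.argv[1:]): print(a,((bar(a)-t)*100).round(2))
E
python3 lid.py 1.9 1.75 1.6
```

```text
t 14.43 tcp [0.5398 0.3036 0.2356] z [ 0.004  0.003 -1.   ] jaw 82.3 F [ 2.46  1.07 -4.55] T [ 0.51 -0.56 -0.  ] op 0.011 q [ 0.43  0.17  1.41  0.    1.55 -1.01]
theta 2.057 rad 0.1523 lat 0.0004 slip/offset
1.9 [-0.33 -2.25  0.73]
1.75 [-0.6 -4.4  1.3]
1.6 [-0.88 -6.62  1.53]
```

Request:
apply_moves(commands=[-0.1,-0.7,0.3,0,0,0,0.9,-0.1,-0.7,0.27,0,0,0,0.9,-0.1,-0.7,0.22,0,0,0,0.9,-0.1,-0.7,0.18,0,0,0,0.9])

```text
t: 14.92
tool_pos: [0.5364, 0.2747, 0.2486]
orientation: [0.21, 3.128, 0.011]
force: [1.6, 4.1, 1.1]
opening: 0.0113
```

```bash
sed -i 's/t\[2\]+.019/t[2]+.0174/; s/np.sin(a)-.019/np.sin(a)-.0174/' lid.py; python3 lid.py 1.75 1.6 1.5
```

```text
t 14.93 tcp [0.5364 0.2747 0.2486] z [ 0.007  0.006 -1.   ] jaw 82.3 F [1.64 4.15 1.15] T [ 0.87 -0.47  0.06] op 0.0113 q [ 0.39  0.12  1.45  0.    1.57 -1.05]
theta 1.852 rad 0.152 lat 0.0006 slip/offset
1.75 [-0.26 -1.52  0.16]
1.6 [-0.54 -3.74  0.39]
1.5 [-0.73 -5.22  0.36]
```

Request:
apply_moves(commands=[-0.1,-0.7,0.08,0,0,0,0.9,-0.1,-0.7,0.08,0,0,0,0.9,-0.1,-0.7,0.06,0,0,0,0.9,-0.1,-0.7,0.03,0,0,0,0.9])

```text
t: 15.42
tool_pos: [0.5326, 0.2454, 0.2536]
orientation: [0.209, 3.125, 0.013]
force: [0.7, 3.7, 4.7]
opening: 0.0113
```

```bash
python3 lid.py 1.5 1.4 1.32
```

```text
t 15.43 tcp [0.5326 0.2454 0.2536] z [ 0.01   0.008 -1.   ] jaw 82.4 F [0.74 3.7  4.7 ] T [ 0.85 -0.43  0.13] op 0.0113 q [ 0.34  0.07  1.49  0.    1.57 -1.1 ]
theta 1.654 rad 0.1515 lat 0.0006 slip/offset
1.5 [-0.35 -2.29 -0.14]
1.4 [-0.54 -3.77 -0.32]
1.32 [-0.69 -4.93 -0.57]
```

Request:
apply_moves(commands=[-0.1,-0.7,-0.03,0,0,0,0.9,-0.1,-0.7,-0.05,0,0,0,0.9,-0.1,-0.6,-0.08,0,0,0,0.9,-0.1,-0.5,-0.1,0,0,0,0.9])

```text
t: 15.92
tool_pos: [0.5292, 0.2171, 0.2521]
orientation: [0.211, 3.122, 0.011]
force: [2.1, 1.3, 1.9]
opening: 0.0112
```

```bash
python3 lid.py 1.4 1.32
```

```text
t 15.93 tcp [0.5292 0.2171 0.2521] z [ 0.012  0.006 -1.   ] jaw 82.3 F [2.1  1.27 1.92] T [ 0.48 -0.57  0.06] op 0.0112 q [ 0.3   0.03  1.53  0.    1.56 -1.14]
theta 1.465 rad 0.1504 lat 0.0008 slip/offset
1.4 [-0.2  -0.94 -0.17]
1.32 [-0.34 -2.11 -0.42]
```

Request:
apply_moves(commands=[-0.1,-0.5,-0.1,0,0,0,0.9,-0.1,-0.5,-0.1,0,0,0,0.9,-0.1,-0.4,-0.08,0,0,0,0.9,-0.05,-0.2,-0.05,0,0,0,0.9,0,0,0,0,0,0,0.9])

```text
t: 16.55
tool_pos: [0.5266, 0.1978, 0.2481]
orientation: [0.214, 3.12, 0.008]
force: [3.3, 0.9, 3.6]
opening: 0.0115
```

```bash
python3 lid.py 1.32; python3 - <<'E'
from h import *
from scipy.optimize import least_squares
uy=np.array([.1257,.992]); ux=np.array([.992,-.1257]); W=np.array([.521,.1586])
for c in ["top","scene"]:
    im,d=read_camera(c); cv2.imwrite(f"pics/{c}6.png",im); P=cloud(c,d)
    a=(P[...,:2]-W)@ux; u=(P[...,:2]-W)@uy-.075; z=P[...,2]-.12
    for n,k in [("bar",(abs(a)<.053)&(abs(a)>.02)&(np.hypot(u,z)>.138)&(np.hypot(u,z)<.162)&(z>.1)),("panel",(abs(a)<.06)&(np.hypot(u,z)<.108)&(z>.03)&(abs(u)<.06))]:
        k&=d>0
        if k.sum()>10: print(c,n,k.sum(),"ang",np.median(np.arctan2(z[k],-u[k])).round(3),"med u,z,a",np.median(u[k]).round(4),np.median(z[k]).round(4),np.median(a[k]).round(4))
    for q in ["lid_bar","lid_panel"]:
        for r in spot_point(q,c)[:1]:
            X=w(c,r["point"]); uu=(X[:2]-W)@uy-.075; print(q,round(r["conf"],2),X.round(4),"ang",np.arctan2(X[2]-.12,-uu).round(3))
cv2.imwrite("pics/s6c.png",cv2.resize(cv2.imread("pics/scene6.png")[40:220,240:420],(600,600),interpolation=cv2.INTER_CUBIC))
E
```

```text
t 16.55 tcp [0.5266 0.1978 0.2481] z [ 0.014  0.004 -1.   ] jaw 82.2 F [3.33 0.9  3.61] T [ 0.37 -0.78  0.09] op 0.0115 q [ 0.27  0.    1.57  0.    1.56 -1.17]
theta 1.332 rad 0.1497 lat 0.0007 slip/offset
1.32 [-0.09 -0.17 -0.02]
top bar 32 ang 1.338 med u,z,a -0.0357 0.1498 -0.0458
top panel 256 ang 1.587 med u,z,a 0.0013 0.0765 -0.0363
lid_bar 0.87 [0.522  0.2002 0.2678] ang 1.347
lid_panel 0.84 [0.526  0.2206 0.1702] ang 1.32
scene bar 77 ang 1.316 med u,z,a -0.0382 0.1481 0.0365
scene panel 760 ang 1.295 med u,z,a -0.0172 0.0734 0.0125
lid_bar 0.73 [0.5248 0.1979 0.267 ] ang 1.333
lid_panel 0.81 [0.5275 0.217  0.1733] ang 1.275
```

View pics/s6c.png

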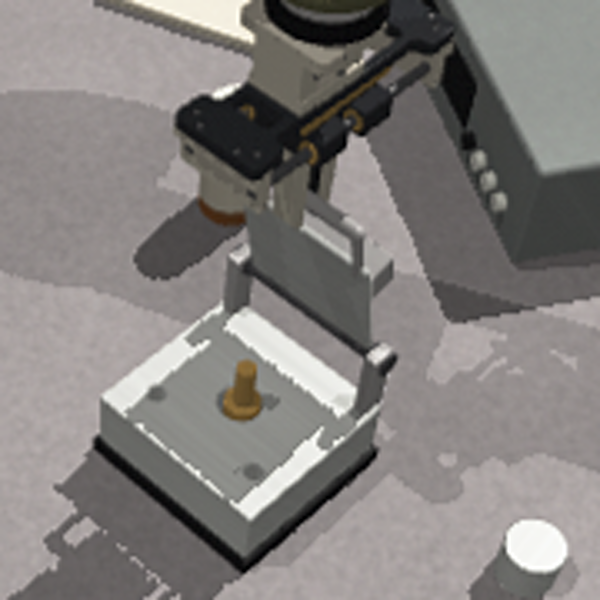

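The crop shows the insert seated upright at (242,390) and the lid nearly upright in the fingers at (320,230), with the angle about 1.33. A small final nudge and a settling check follow.

Request:
apply_moves(commands=[-0.05,-0.17,-0.04,0,0,0,0.9,0,0,0,0,0,0,0.9,0,0,0,0,0,0,0.9,0,0,0,0,0,0,0.9])

```text
t: 17.35
tool_pos: [0.5264, 0.1967, 0.2478]
orientation: [0.213, 3.12, 0.008]
force: [4.5, 0.6, 3.7]
opening: 0.0108
```

```bash
python3 lid.py 1.32; for i in 1 2 3; do python3 - <<'E'
from h import *
for _ in range(3): read_camera("top")
E
done; python3 lid.py 1.32
```

```text
t 17.35 tcp [0.5264 0.1967 0.2478] z [ 0.015  0.004 -1.   ] jaw 82.2 F [4.49 0.57 3.71] T [ 0.26 -0.86 -0.  ] op 0.0108 q [ 0.27  0.    1.57  0.    1.55 -1.17]
theta 1.324 rad 0.1497 lat 0.0006 slip/offset
1.32 [-0.06 -0.06  0.01]
t 17.8 tcp [0.5264 0.1967 0.2478] z [ 0.015  0.004 -1.   ] jaw 82.2 F [4.31 0.22 3.68] T [ 0.21 -0.95  0.06] op 0.0114 q [ 0.27  0.    1.57  0.    1.55 -1.17]
theta 1.324 rad 0.1498 lat 0.0006 slip/offset
1.32 [-0.07 -0.06  0.01]
```

Steady at 1.324 rad with almost no force across the bar. I check the bystanders and hand in.

```bash
python3 - <<'E'
from h import *
for c in ["scene"]:
    im,d=read_camera(c); P=cloud(c,d); P0=cloud(c,np.load("scene0.npy"))
    for n,x,y,lo in [("slim",.56,-.18,.055),("squat",.515,-.30,.03),("beaker",.745,-.005,.03),("bottle",.35,.38,.05)]:
        f=lambda P:P[(np.hypot(P[...,0]-x,P[...,1]-y)<.04)&(P[...,2]>lo)].mean(0)
        print(n,((f(P)-f(P0))*1000).round(1),"mm")
    Q=P[(np.hypot(P[...,0]-.521,P[...,1]-.1586)<.015)&(P[...,2]>.1)&(P[...,2]<.13)]; print("tip z",Q[:,2].max() if len(Q) else None)
st(); print(close_job())
E
```

```text
slim [ 0.  -0.   0.1] mm
squat [-0.1 -0.3  0.2] mm
beaker [-0.1  0.2 -0.1] mm
bottle [-26.   16.7  23.6] mm
tip z 0.11514806464930438
t 17.85 tcp [0.5264 0.1967 0.2478] z [ 0.015  0.004 -1.   ] jaw 82.2 F [3.72 0.14 3.65] T [ 0.23 -0.89  0.06] op 0.0111 q [ 0.27  0.    1.57  0.    1.55 -1.17]
the job is handed in; nothing more can be done
None
```

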